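Pump the ratchet feed to the blue marker

ROBOT

A 6-joint arm with a two-finger parallel gripper is mounted at the origin on the work surface. World frame = base frame: x ahead of the robot, y to its left, z up, the work surface at z = 0. Lengths are in m, angles in rad, forces in N, time in s.
With the tool pointing down it reaches from about 0.325 to 0.9 m from the base axis. Payload 3.5 kg.
Tool frame: the origin (TCP) lies on the centre line of the jaws, within the pads' length; the fingertips stand 17 mm ahead of it and the grasp point (between the pads) lies 2 mm behind it; z points along the fingers, y is the line along which they close (so a half turn about z gives the same grasp; the last joint's range is limited). The gripper opens to 85 mm and grips with 20 to 120 N. Pads are 22 mm wide; open, the fingers measure 114 mm over their backs; the gripper's body (76 mm by 85 mm) begins 54 mm behind the grasp point. The pads swing forward as they close: fully open they stand 13 mm farther back than shut.
Start: joints at [1.191, 0.276, -0.026, 1.268, 0, 1.467], TCP at [0.171, 0.601, 0.248] pointing down, gripper open.
Joint ranges: [-3.12, 3.12], [-0.85, 1.88], [-1.08, 1.24], [-1.95, 2.15], [-1.57, 1.53], [-3.14, 3.14]. Speed limits (rad/s): [2.57, 2.57, 3.14, 3.14, 3.14, 3.14].

INTERFACE

Orientations are given as a rotation vector (axis times angle).
In Python, from station import telemetry, vision, job gives the robot as it stands. The module is installed in compiled form; this text tells all that it offers.
- The arm moves only by the shell command python3 -m handwheel 'ROWS' [FORCE]. ROWS is JSON, a list of rows, each a list of 3 entries, a list of its own where there are three numbers: the opening, from -1 (shut) to 1 (fully open), so that 0 is half open, then the shift along the tool's x, y, z in cm, then the turn about the tool's z in degrees. In form: [[fingers, [dx, dy, dz], turn], ...]. A call has 1 to 10 rows; each row is the pose to reach, as a shift and turn from the pose commanded when the call began, along the tool's axes at that moment; what a row does not reach only later rows make up. A row lasts 1/12 s, in which the tool goes at most 41.7 mm and 7.16 degrees, less where a joint would pass 70% of its speed; a pose out of reach is approached as far as the arm can. A call with a gripper value outside its range is refused whole. The fingers move at their own pace and stop on an object; FORCE is the grip in N (left out, the last holds). Time passes only in rows, so rows that repeat a pose let the fingers close. It gives the time, the measured TCP pose, the force, the opening and the grip force at its end, in the units of the state.
- telemetry.get_state(): the state, without advancing time (a new reading comes with each control period).
- vision.camera(name): name is "side" or "top" or "wrist"; returns (picture, depth): 384x512x3 uint8, red, green, blue; 384x512 float32, m along the optical axis (not along the pixel's ray), 0 where there is no reading.
- vision.calibration(name): a dict with "K" (3x3 intrinsics, pixels), "k1" (the pictures are not rectified: a ray, as slopes to the right and down, at radius r is drawn at 1 + k1 r^2 times it, then the intrinsics apply), "rvec" (rotation vector, rad) and "tvec" (3), from world to camera coordinates, as OpenCV has them. Camera axes: x right, y down, z forward; pixel columns grow to the right and rows downward; lengths in m; the calibration is good to about 2 mm. A picture is of the moment at which its call begins: read the wrist's pose just before it. calibration takes no time and is no camera call; for the wrist camera it gives the pose at the moment of the call.
- job.close_job(): hands the job in; it is judged then, once.
The state is a dict: "time": time; "joint_positions": joint angles; "qvel": joint speeds; "joint_efforts": joint torques, N m; "position": TCP position; "tool_rot": TCP orientation; "ft_force": force on the tool from outside, world axes, zero at the start; "wrist_torque": the same for the moment, N m; "opening": finger opening in m; "finger_force": force on a finger pad.
Only numpy, scipy, OpenCV 4.12 (cv2) and the standard library are available. Lean on these libraries where they do the work, as an engineer would, in place of code of your own. Each camera call takes 0.05 s, during which the arm holds its last target. There are 200 camera calls.

TASK

Pump the orange-handled ratchet lever of the drilling jig until the brass pointer of the carriage stands over the blue marker clip, then let go with the lever fully up. Move the carriage only with the lever, never by touching it, and do not run past the blue clip: it cannot be pumped back. Ignore the yellow clip.

Things in the scene. Friction and masses are not known exactly. Their poses are not given: they have to be found in the camera images.
- pump_lever (a joint): Steel lever with orange grip, pivot 120 mm high between green posts. 0 = up (springs back here), 0.6 rad = down at its stop; it slopes 0.3 rad above, then below level. Takes 5 to 12 N at the grip. One full stroke feeds the carriage one tooth, 20 mm (the first 15 to 25), on the way down; then let it fully up to catch the next tooth. Strokes under 0.45 rad may not catch one.
- pump_grip (a point): Point on top of the orange grip (round, 28 mm thick, 85 mm long), 155 mm out from the pivot, 40 mm from the free end. 179 mm above the bench when up, 88 mm when fully down; it shifts about 10 mm along the feed line meanwhile. Press straight down from above with closed fingers. Its x axis points along the feed (tilting with the lever).
- carriage: Grey sliding carriage (116 x 84 mm, top 90 mm above the bench) with a dark walnut blank and a steel toothed rack trailing back under the lever. Origin: underside of the free tip of its brass pointer, 36 mm above the bench, 12 mm above the clips' tops. +x is the feed direction, away from the grip. A friction brake (11 N) holds it where it is.
- blue_clip: Blue marker clip fixed on the aluminium scale, 28 mm along the feed, 44 mm wide, 4 mm thick, 30 to 105 mm ahead of the pointer at the start. Origin: centre of its underside, 20 mm above the bench; +x is the feed, so the pointer's x in this frame should end near 0. Teeth are 20 mm apart: one stop falls within about 10 mm of its middle. A yellow clip like it sits before or after it.

How it is judged:
On the way, in this order (a step that is already met when the one before it is completed fails the run):
1. the lever is pressed down for a first stroke (value of joint pump_lever above 0.35 rad), for 0.05 s.
2. the lever is let back up (value of joint pump_lever below 0.2 rad), for 0.05 s.
3. the lever is pressed down again (value of joint pump_lever above 0.35 rad), for 0.05 s.
At the end, for the whole second after the job is handed in: The pointer stands over the blue clip, within 15 mm of its middle along the feed, the carriage is still and the lever is back up (under 0.06 rad) (x of carriage in the frame of blue_clip between -0.015 and 0.015 m and value of joint pump_lever below 0.06 rad and linear speed of carriage below 0.005 m/s); the robot touches nothing.
It fails at once if the robot touches the carriage, its blank or its rack (over 2 N) (contact force between any of the fingers, the arm and carriage above 2 N).
It also fails if it takes over 48 s, if anything falls off the work surface, if the arm or the gripper's body presses on something with over 40 N, if the wrist force passes 120 N, or if a joint passes its speed limit or range.

## Working session

There is one attempt and no reset: what is moved stays moved. The work goes in short steps, Python scripts to look and compute and a shell command to move; the robot and the scene stay as the last step left them, time stands still between calls to the robot, and variables do not carry over. Pictures are saved under pics/ and viewed, at most 10 in all, crops included, and the job is handed in when it is done.

```bash
mkdir -p pics
cat > h.py <<'E'
import numpy as np, cv2
from station import telemetry, vision, job
def snap(n,f):
    c=vision.calibration(n); p,d=vision.camera(n)
    np.savez(f'pics/{f}.npz',p=p,d=d,**{k:np.array(c[k]) for k in('K','k1','rvec','tvec')})
    cv2.imwrite(f'pics/{f}.png',p[:,:,::-1]); return p,d
def load(f): return np.load(f'pics/{f}.npz')
def ray(z,u,v):
    K=z['K'];k1=float(z['k1'])
    x=cv2.undistortPoints(np.array([[[u,v]]],float),K,np.array([k1,0,0,0,0.]))[0,0]
    R=cv2.Rodrigues(z['rvec'])[0]; t=z['tvec'].reshape(3)
    return R,t,np.array([x[0],x[1],1.])
def at_depth(z,u,v):
    R,t,r=ray(z,u,v); d=z['d'][int(round(v)),int(round(u))]; return R.T@(r*d-t)
def at_z(z,u,v,h):
    R,t,r=ray(z,u,v); o=-R.T@t; w=R.T@r; return o+w*(h-o[2])/w[2]
E
python3 - <<'E'
from h import *
a,_=snap('top','top0'); b,_=snap('side','side0')
s=telemetry.get_state(); print(s['time'],s['position'],s['tool_rot'],s['opening'],cv2.Rodrigues(np.array(s['tool_rot'],float))[0].round(3))
E
```

```text
0.1 [0.17057619 0.60057589 0.24725819] [-4.33441434e-01 -3.11103224e+00  3.08360046e-03] 0.0855189502682326 [[-0.962  0.273 -0.001]
 [ 0.273  0.962 -0.002]
 [ 0.    -0.002 -1.   ]]
```

View pics/top0.png

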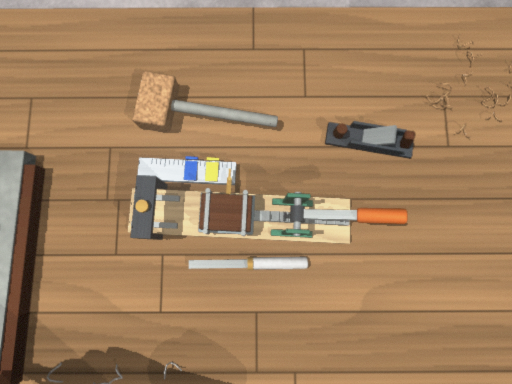

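View pics/side0.png

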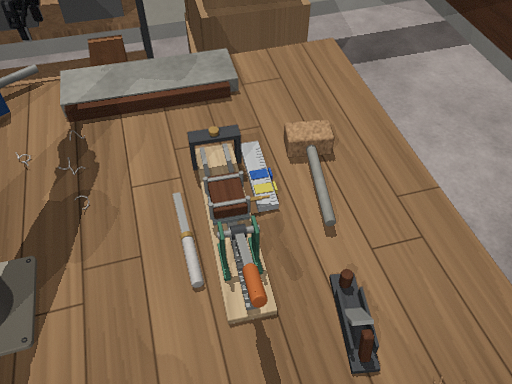

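The top view shows the grip from about (358,215) to (407,216), the pointer near (230,180), the blue clip near (191,169) and the yellow clip near (212,169). The feed runs to the left. I'll measure these points and enlarge the clip area.

Run:
```python
from h import *
z=load('top0')
print('grip',[at_depth(z,u,v).round(4) for u,v in((360,215),(382,215.5),(405,216))])
print('posts',at_depth(z,292,198).round(4),at_depth(z,292,233).round(4),'pivot',at_z(z,296,215,.12).round(4))
p=z['p'].astype(int);m=(p[:,:,2]>120)&(p[:,:,0]<80);y=(p[:,:,0]>180)&(p[:,:,1]>150)&(p[:,:,2]<70)
for n,k in(('blue',m),('yel',y)):
    k[:140]=0;k[190:]=0;k[:,:130]=0;k[:,245:]=0
    v,u=np.nonzero(k);print(n,len(u),u.min(),u.max(),v.min(),v.max(),u.mean(),v.mean(),at_z(z,u.mean(),v.mean(),.024).round(4))
print('ptr',at_z(z,230,170,.037).round(4))
c=z['p'][145:240,125:265,::-1];cv2.imwrite('pics/c1.png',cv2.resize(c,None,fx=5.6,fy=5.6,interpolation=cv2.INTER_CUBIC))
```

```text
grip [array([ 0.5113, -0.1413,  0.1658]), array([ 0.5093, -0.1763,  0.1783]), array([ 0.5073, -0.2118,  0.1903])]
posts [ 0.5492 -0.0253  0.1156] [ 0.4812 -0.0236  0.1183] pivot [ 0.5156 -0.0318  0.12  ]
blue 103 185 197 158 178 191.0873786407767 169.40776699029126 [0.6266 0.189  0.024 ]Traceback (most recent call last):
  File "<stdin>", line 8, in <module>
    return umr_minimum(a, axis, None, out, keepdims, initial, where)
ValueError: zero-size array to reduction operation minimum which has no identity
```

Run:
```python
from h import *
z=load('top0')
print('ptr',at_z(z,230,170,.037).round(4))
c=z['p'][145:240,125:265,::-1];cv2.imwrite('pics/c1.png',cv2.resize(c,None,fx=5.6,fy=5.6,interpolation=cv2.INTER_CUBIC))
f=np.array([.5492-.4812,-.0253+.0236]);f=np.array([-f[1],f[0]]);print(f/np.linalg.norm(f))
```

```text
ptr [0.6222 0.101  0.037 ]
[0.02499219 0.99968765]
```

View pics/c1.png

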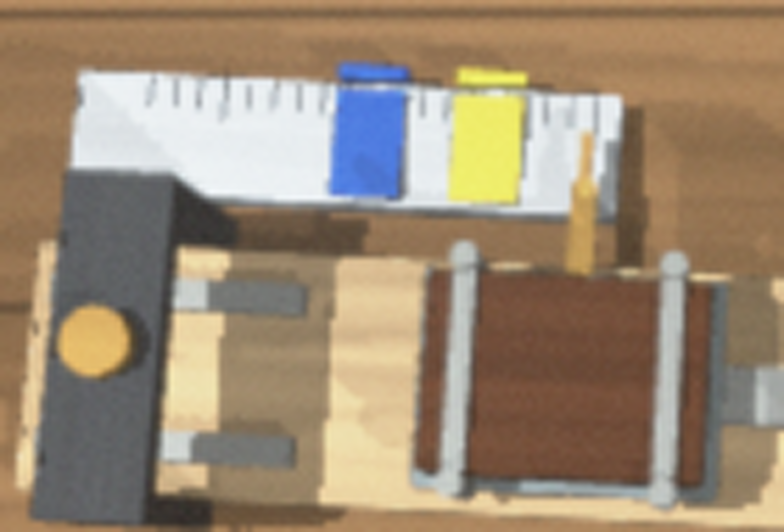

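The crop puts the pointer tip at full-image (229.8,169) and the blue clip's centre at (190.7,171), which is about 89 mm ahead. The yellow clip lies between them. The grip point is about (0.510,-0.180,0.179), which agrees with the given height and the 155 mm to the pivot. I'll move above it with the fingers shut.

```bash
python3 -m handwheel '[[-1,[-2.5,-3,0],0],[-1,[-5,-6,0],0],[-1,[-7.5,-9,0],0],[-1,[-10,-12,0],0],[-1,[-12.5,-15,0],0],[-1,[-15,-18,0],0],[-1,[-17.5,-21,0],0],[-1,[-20,-24,0],0],[-1,[-22.5,-27,0],0],[-1,[-25,-30.5,0],0]]' 20; python3 -m handwheel '[[-1,[-2.5,-3,0],0],[-1,[-5,-6,0],0],[-1,[-7.5,-9,0],0],[-1,[-10,-12,0],0],[-1,[-12.5,-15,0],0],[-1,[-15,-18,0],0],[-1,[-17.5,-21,0],0],[-1,[-20,-24,0],0],[-1,[-22.5,-27,0],0],[-1,[-25,-30.5,0],0]]'; python3 -m handwheel '[[-1,[-2,-2.4,0],0],[-1,[-4,-4.8,0],0],[-1,[-4,-4.8,0],0],[-1,[-4,-4.8,0],0]]'
python3 -c "
from h import *
s=telemetry.get_state();p=s['position'];R=cv2.Rodrigues(np.array(s['tool_rot'],float))[0]
print(p,s['joint_positions'],'need cm',100*R.T@(np.array([.51,-.18,.21])-p))"
```

```text
time: 0.93
position: [0.3278, 0.2392, 0.2481]
tool_rot: [0.432, 3.111, 0.0]
ft_force: [1.1, 0.4, 0.3]
opening: -0.0
finger_force: 0.0
time: 1.77
position: [0.4844, -0.1214, 0.2479]
tool_rot: [-0.433, -3.111, -0.001]
ft_force: [0.7, -0.6, 0.3]
opening: 0.0006
finger_force: 0.0
time: 2.1
position: [0.5095, -0.178, 0.2475]
tool_rot: [-0.437, -3.11, -0.001]
ft_force: [-0.5, 0.1, -0.9]
opening: -0.0001
finger_force: 0.0
[ 0.50952609 -0.17797266  0.24754382] [-4.55958099e-01  1.27107720e-01 -2.12227555e-01  1.23298322e+00
  2.37144546e-04 -1.76717737e-01] need cm [-0.10690268 -0.18369986  3.754139  ]
```

```bash
python3 -m handwheel '[[-1,[-0.1,-0.2,2.5],0],[-1,[-0.1,-0.2,4.5],0],[-1,[-0.1,-0.2,6],0],[-1,[-0.1,-0.2,7.3],0],[-1,[-0.1,-0.2,8.6],0],[-1,[-0.1,-0.2,9.9],0],[-1,[-0.1,-0.2,11.2],0],[-1,[-0.1,-0.2,12.4],0],[-1,[-0.1,-0.2,13.4],0],[-1,[-0.1,-0.2,14.0],0]]'; python3 -m handwheel '[[-1,[0,0,0],0],[-1,[0,0,0],0],[-1,[0,0,0.1],0]]'
```

```text
time: 2.93
position: [0.5098, -0.1777, 0.1091]
tool_rot: [0.431, 3.111, 0.001]
ft_force: [-1.8, 2.5, 9.5]
opening: -0.0001
finger_force: 4.2
time: 3.18
position: [0.5098, -0.1775, 0.1087]
tool_rot: [0.431, 3.111, 0.0]
ft_force: [-1.5, 0.9, 7.7]
opening: 0.0001
finger_force: 3.7
```

```bash
python3 -m handwheel '[[-1,[0,0,0.2],0],[-1,[0,0,0.4],0],[-1,[0,0,0.4],0]]'; python3 -m handwheel '[[-1,[0,0,-1.5],0],[-1,[0,0,-3.5],0],[-1,[0,0,-5.5],0],[-1,[0,0,-7.5],0],[-1,[0,0,-9.5],0],[-1,[0,0,-11],0],[-1,[0,0,-11],0],[-1,[0,0,-11],0]]'
python3 - <<'E'
from h import *
snap('top','top1');z=load('top1')
c=z['p'][145:240,125:265,::-1];cv2.imwrite('pics/c2.png',cv2.resize(c,None,fx=5.6,fy=5.6,interpolation=cv2.INTER_CUBIC))
E
```

```text
time: 3.43
position: [0.51, -0.1774, 0.1079]
tool_rot: [0.43, 3.111, 0.001]
ft_force: [-8.0, 2.8, 26.9]
opening: -0.0003
finger_force: 12.3
time: 4.1
position: [0.51, -0.178, 0.2139]
tool_rot: [0.431, 3.111, -0.0]
ft_force: [-0.1, -0.1, 0.2]
opening: -0.0
finger_force: 0.0
```

View pics/c2.png

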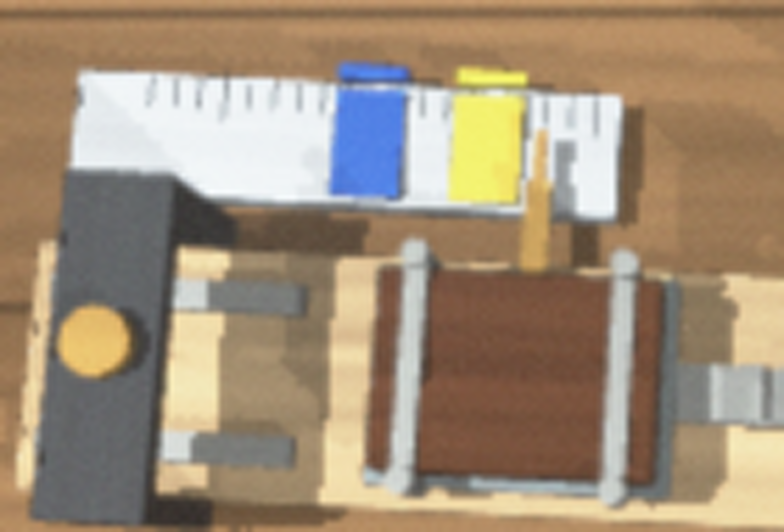

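The tip is now at crop (541,132), so it moved about 46 crop pixels. The stop gave 27 N at TCP z 0.108, so the lever is fully down there.

Run:
```python
from h import *
z=load('top1');f=np.array([.05,.9988,0])
g=lambda x,y,h:at_z(z,125+(x+.5)/5.6-.5,145+(y+.5)/5.6-.5,h)
b=g(368,145,.024)
for n,q in(('t0',(587,135)),('t1',(541,132))):
    t=g(*q,.038);print(n,t.round(4),'ahead mm',1000*(b-t)@f)
print('blue',b, 'yel',g(487,150,.024))
```

```text
t0 [0.6249 0.1023 0.038 ] ahead mm 88.32601550791256
t1 [0.6262 0.1204 0.038 ] ahead mm 70.1887159555904
blue [0.62418811 0.19073154 0.024     ] yel [0.6219907  0.14308745 0.024     ]
```

```bash
python3 -m handwheel '[[-1,[0,0,1.5],0],[-1,[0,0,3],0],[-1,[0,0,4.5],0],[-1,[0,0,6],0],[-1,[0,0,7.5],0],[-1,[0,0,8.8],0],[-1,[0,0,10],0],[-1,[0,0,10.7],0],[-1,[0,0,10.7],0],[-1,[0,0,10.7],0]]'; python3 -m handwheel '[[-1,[0,0,-1.5],0],[-1,[0,0,-3.5],0],[-1,[0,0,-5.5],0],[-1,[0,0,-7.5],0],[-1,[0,0,-9.5],0],[-1,[0,0,-10.7],0],[-1,[0,0,-10.7],0],[-1,[0,0,-10.7],0]]'
python3 -m handwheel '[[-1,[0,0,1.5],0],[-1,[0,0,3],0],[-1,[0,0,4.5],0],[-1,[0,0,6],0],[-1,[0,0,7.5],0],[-1,[0,0,8.8],0],[-1,[0,0,10],0],[-1,[0,0,10.7],0],[-1,[0,0,10.7],0],[-1,[0,0,10.7],0]]'; python3 -m handwheel '[[-1,[0,0,-1.5],0],[-1,[0,0,-3.5],0],[-1,[0,0,-5.5],0],[-1,[0,0,-7.5],0],[-1,[0,0,-9.5],0],[-1,[0,0,-10.7],0],[-1,[0,0,-10.7],0],[-1,[0,0,-10.7],0]]'
python3 - <<'E'
from h import *
snap('top','top2');z=load('top2')
c=z['p'][145:240,125:265,::-1];cv2.imwrite('pics/c3.png',cv2.resize(c,None,fx=5.6,fy=5.6,interpolation=cv2.INTER_CUBIC))
E
```

```text
time: 4.98
position: [0.5102, -0.1784, 0.108]
tool_rot: [0.433, 3.111, 0.001]
ft_force: [-2.8, 1.9, 17.1]
opening: 0.0003
finger_force: 8.2
time: 5.65
position: [0.5096, -0.1787, 0.2125]
tool_rot: [-0.433, -3.111, -0.0]
ft_force: [-0.7, -0.2, -0.4]
opening: -0.0
finger_force: 0.0
time: 6.48
position: [0.5102, -0.1787, 0.1078]
tool_rot: [0.433, 3.111, 0.001]
ft_force: [-4.1, 2.5, 18.9]
opening: 0.0001
finger_force: 8.9
time: 7.15
position: [0.5096, -0.1788, 0.2123]
tool_rot: [-0.433, -3.111, -0.0]
ft_force: [-0.7, -0.9, -0.5]
opening: 0.0003
finger_force: 0.0
```

View pics/c3.png

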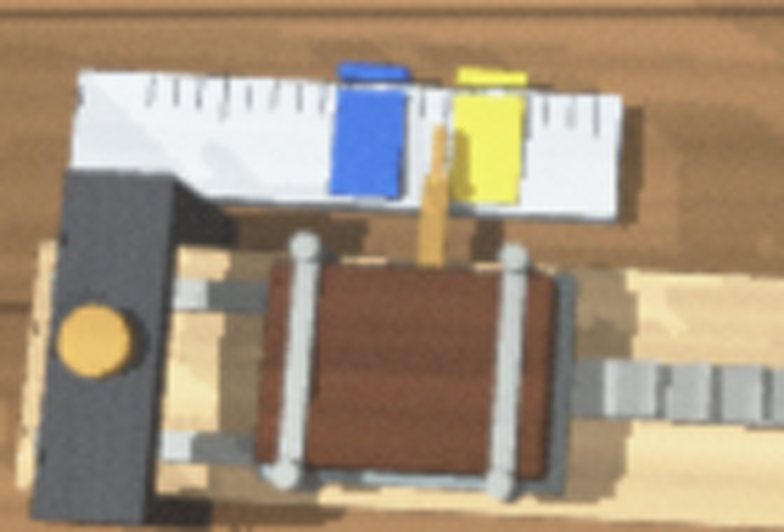

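The tip is now at crop (439,127), about 30 mm short of the blue middle. I'll do one more stroke and then look closely.

```bash
python3 -m handwheel '[[-1,[0,0,1.5],0],[-1,[0,0,3],0],[-1,[0,0,4.5],0],[-1,[0,0,6],0],[-1,[0,0,7.5],0],[-1,[0,0,8.8],0],[-1,[0,0,10],0],[-1,[0,0,10.7],0],[-1,[0,0,10.7],0],[-1,[0,0,10.7],0]]'; python3 -m handwheel '[[-1,[0,0,-1.5],0],[-1,[0,0,-3.5],0],[-1,[0,0,-5.5],0],[-1,[0,0,-7.5],0],[-1,[0,0,-9.5],0],[-1,[0,0,-11],0],[-1,[0,0,-12],0],[-1,[0,0,-12],0]]'
python3 - <<'E'
from h import *
snap('top','top3');z=load('top3');snap('side','side3');y=load('side3')
c=z['p'][150:195,165:240,::-1];a=cv2.resize(c,None,fx=8,fy=8,interpolation=cv2.INTER_CUBIC)
R,t=cv2.Rodrigues(y['rvec'])[0],y['tvec'].reshape(3)
u,v=cv2.projectPoints(np.array([[.624,.18,.03]]),y['rvec'],y['tvec'],y['K'],np.array([float(y['k1']),0,0,0.]))[0].ravel()
u0,v0=int(u)-20,int(v)-22;print(u0,v0)
b=cv2.resize(y['p'][v0:v0+45,u0:u0+25,::-1],None,fx=8,fy=8,interpolation=cv2.INTER_CUBIC)
cv2.imwrite('pics/c4.png',np.hstack([a,b]));print(a.shape)
E
```

```text
time: 8.03
position: [0.5103, -0.1789, 0.1078]
tool_rot: [0.433, 3.111, 0.001]
ft_force: [-3.6, 1.9, 17.8]
opening: 0.0001
finger_force: 8.5
time: 8.7
position: [0.5105, -0.1793, 0.2271]
tool_rot: [0.433, 3.11, -0.001]
ft_force: [0.7, -0.5, 0.9]
opening: -0.0
finger_force: 0.0
238 151
(360, 600, 3)
```

View pics/c4.png

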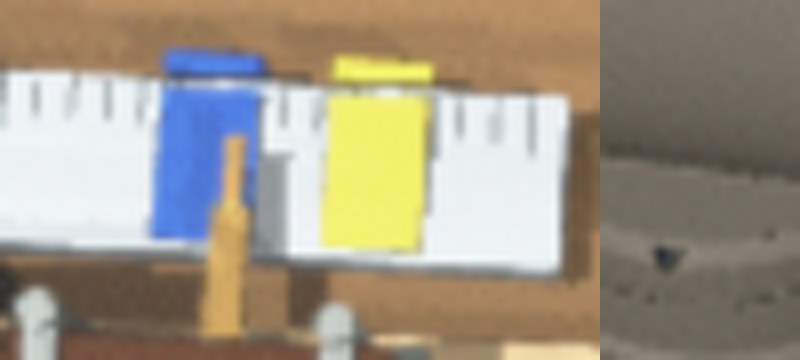

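The pointer tip is at (235,137) in the left crop, over the blue clip. In that row the clip spans 158 to 259, so its middle is about 208. The side view is blocked by the arm. I'll correct for parallax.

Run:
```python
from h import *
z=load('top3')
g=lambda x,y,h:at_z(z,165+(x+.5)/8-.5,150+(y+.5)/8-.5,h)
f=g(158,90,.024)-g(152,238,.024); w=f[:2]/np.linalg.norm(f[:2]); F=np.array([-w[1],w[0],0]);print('feed',F,'cam',-cv2.Rodrigues(z['rvec'])[0].T@z['tvec'].reshape(3))
l,r=g(158,137,.024),g(259,137,.024);print('clip len',np.linalg.norm(l-r))
for h in(.036,.040):
    print(h,'short mm',1000*((l+r)/2-g(235,137,h))@F)
print(at_depth(z,165+235/8,150+145/8),at_depth(z,165+205/8,150+150/8))
```

```text
feed [0.01281034 0.99991794 0.        ] cam [0.45731882 0.0533743  0.80912662]
clip len 0.028344245462081995
0.036 short mm 9.449477165779436
0.04 short mm 10.120180402455789
[0.62585629 0.17897158 0.04085665] [0.62814986 0.19010586 0.02400154]
```

The pointer is about 9.5 to 10 mm short of the middle, inside the ±15 mm limit, and another stroke would carry it about 10 mm past. I'll stop here, lift the arm clear and check once from the side.

```bash
python3 -m handwheel '[[-1,[0,0,-3],0],[-1,[0,0,-6],0],[-1,[3,-2,-8],0],[-1,[3,-5,-8],0],[-1,[3,-9,-8],0],[-1,[3,-13,-8],0],[-1,[3,-17,-8],0],[-1,[3,-20,-8],0],[-1,[3,-20,-8],0],[-1,[3,-20,-8],0]]'
python3 - <<'E'
from h import *
snap('side','side4');y=load('side4');snap('top','top4')
print('grip top',at_depth(load('top4'),382,215.5))
u,v=cv2.projectPoints(np.array([[.624,.18,.03]]),y['rvec'],y['tvec'],y['K'],np.array([float(y['k1']),0,0,0.]))[0].ravel()
u0,v0=int(u)-40,int(v)-35;print(u0,v0)
cv2.imwrite('pics/c5.png',cv2.resize(y['p'][v0:v0+70,u0:u0+90,::-1],None,fx=8,fy=8,interpolation=cv2.INTER_CUBIC))
E
```

```text
time: 9.63
position: [0.4252, -0.3638, 0.3038]
tool_rot: [-0.438, -3.108, -0.005]
ft_force: [-0.0, -0.1, -0.0]
opening: -0.0002
finger_force: 0.0
grip top [ 0.50939987 -0.17697276  0.17659067]
218 138
```

View pics/c5.png

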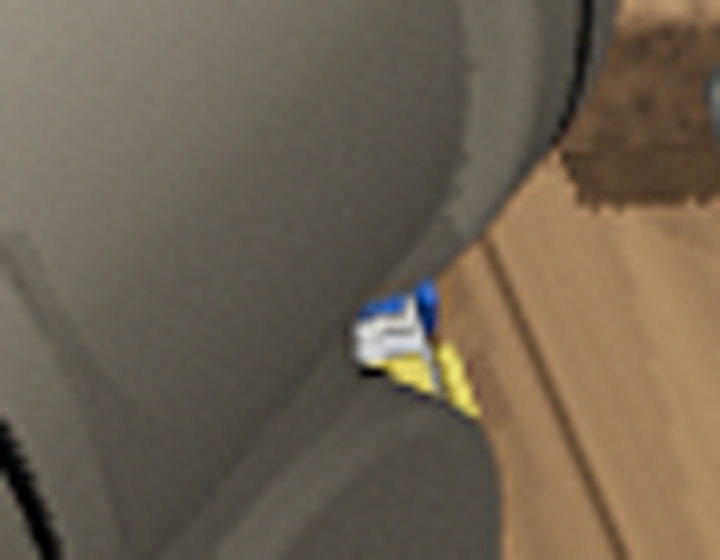

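The arm still hides the pointer from the side camera. The top view has 5 mm of margin against roughly 1 to 2 mm of error, the grip is back at its up height and nothing is touched, so I'm handing in.

```bash
python3 -c "
from station import job
print(job.close_job())"
```

```text
the job is handed in; nothing more can be done
None
```

I handed the job in after four full strokes: the pointer is over the blue clip, about 10 mm before its middle (limit 15 mm, measured from the top camera only), with the lever up and the arm clear; the hand-in gave no verdict.

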